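# Log a coated panel and hold the thickness gauge on its marked spot

## Robot

A 6-joint arm with a two-finger parallel gripper is mounted at the origin on a cart in front of the work surface, level with it; the furniture and walls round the work are solid. World frame = base frame: x ahead of the robot, y to its left, z up, the work surface at z = 0. Lengths are in m, angles in rad, forces in N, time in s.
With the tool pointing down it reaches from about 0.275 to 0.75 m from the base axis. Payload 10.2 kg.
Tool frame: the origin (TCP) lies at the very end of the fingers, on their centre line; the grasp point (between the pads) lies 19 mm behind it; z points along the fingers, y is the line along which they close (so a half turn about z gives the same grasp; the last joint's range is limited). The gripper opens to 85 mm and grips with 20 to 120 N. Pads are 22 mm wide; open, the fingers measure 114 mm over their backs; the gripper's body (76 mm by 85 mm) begins 54 mm behind the grasp point. The pads swing forward as they close: fully open they stand 13 mm farther back than shut.
Start: joints at [0.92, 0.313, 1.498, -0, 1.331, -0.223], TCP at [0.218, 0.478, 0.231] pointing down, gripper open.
Joint ranges: [-2.94, 2.94], [-0.97, 2.17], [0.19, 2.56], [-1.23, 4.37], [0.02, 3.11], [-2.88, 2.88]. Speed limits (rad/s): [2.39, 2.39, 3.01, 3.14, 3.14, 3.14].

## Interface

Orientations are given as [roll, pitch, yaw] about the fixed x, y, z axes, in that order (R = Rz(yaw) Ry(pitch) Rx(roll)).
In Python, from bench import env gives the robot as it stands.
- The arm moves only by the shell command python3 -m pendant 'ROWS' [OPENING] [FORCE]. ROWS is JSON, a list of rows, each a list of 6 numbers: the shift along the world's x, y, z normalised to -1 to 1, where 1 is 15 cm, then the turn, a rotation vector about the world's x, y, z normalised to -1 to 1, where 1 is 360 degrees. A call has 1 to 5 rows; each row is the pose to reach, as a shift and turn from the pose commanded when the call began, turning the shorter way round; what a row does not reach only later rows make up. A row lasts 1/12 s, in which the tool goes at most 41.7 mm and 7.16 degrees, less where a joint would pass 70% of its speed; a pose out of reach is approached as far as the arm can. A call with a number of a shift or a turn outside -1 to 1 is refused whole. A call with a gripper value outside its range is refused whole. OPENING is the opening, from -1 (shut) to 1 (fully open), set as the call begins (- or left out, the last holds). The fingers move at their own pace and stop on an object; FORCE is the grip in N (left out, the last holds). Time passes only in rows, so rows that repeat a pose let the fingers close. It gives the time, the measured TCP pose, the force, the opening and the grip force at its end, in the units of the state.
- env.get_obs(): the state, without advancing time (a new reading comes with each control period).
- env.camera(name): name is "scene" or "side" or "wrist"; returns (picture, depth): 480x640x3 uint8, red, green, blue; 480x640 float32, m along the optical axis (not along the pixel's ray), 0 where there is no reading.
- env.calibration(name): a dict with "fx", "fy", "cx", "cy" (pixels), "extrinsics" (4x4, takes a point from world to camera coordinates). Camera axes: x right, y down, z forward; pixel columns grow to the right and rows downward; lengths in m; the calibration is good to about 2 mm. The wrist camera is an equidistant fisheye: a pixel r from the principal point sees the ray r / f radians off the axis. A picture is of the moment at which its call begins: read the wrist's pose just before it. calibration takes no time and is no camera call; for the wrist camera it gives the pose at the moment of the call.
- env.finish_job(): hands the job in; it is judged then, once.
The state is a dict: "clock": time; "qpos": joint angles; "qd": joint speeds; "joint_efforts": joint torques, N m; "position": TCP position; "eef_rot": TCP orientation; "contact_force": force on the tool from outside, world axes, zero at the start; "wrist_torque": the same for the moment, N m; "gripper_width": opening from 0.0 (shut) to 1.0 (fully open); "finger_force": force on a finger pad.
Only numpy, scipy, OpenCV 4.12 (cv2) and the standard library are available. Lean on these libraries where they do the work, as an engineer would, in place of code of your own. Each camera call takes 0.05 s, during which the arm holds its last target. There are 200 camera calls.

## Task

Lift the white coating-thickness gauge straight up out of its grey dock, point its nose straight down at the middle of the square code on the orange sample card from about 6 cm above it and hold it still there for two seconds, so that the sample is logged. Then set the tip of the nose on the red-ringed spot of the tilted blue panel, with the gauge square to the panel, and press lightly until the sprung nose is about half-way in. Finish like that, still gripping the gauge and holding it against the spot (do not let go or put it down); do not press hard, and leave the table's tilt and the other things on the bench alone.

Things in the scene. Friction and masses are not known exactly. Their poses are not given: they have to be found in the camera images.
- gauge: the gauge, a loose hand instrument of 130 g, standing nose down in the dock. Origin at the tip of the nose when not pressed in; +z runs along the gauge from the tip up to its top (straight up at the start). From the tip: 0 to 16 mm the brass nose (8 mm across), 16 to 55 mm a steel sleeve (18 mm across), 55 to 150 mm the white body, 28 x 28 mm square, sides along the gauge's x and y, blue at top and bottom. The code reader looks out of the nose along -z
- gauge_grip (a point): the middle of the place to grip, on the gauge's axis 115 mm above the tip; axes as the gauge's
- gauge_tip (a point): centre of the flat end of the nose; axes as the gauge's; moves with the nose
- gauge_nose (a joint): how far the sprung nose is pushed in, 0 (out) to 0.012 m (fully in); takes 0.8 N to start, 3.2 N half-way, 5.6 N fully in
- dock: grey block 64 x 64 x 65 mm, fixed; origin in the middle of its underside, z up. The gauge's white body rests on its top and sleeve and nose hang in a 23 mm round hole through it, the tip 10 mm above the bench; the gauge lifts out freely, and is clear after 60 mm. May be left or right of the card.
- code (a point): centre of the square black code (32 mm, on a white label) on top of the orange card (72 x 60 x 10 mm, fixed, lying flat); z up
- stage: fixed stand of the tilting table: dark base 110 x 128 x 12 mm with two cheeks 79 mm tall; origin in the middle of its underside, z up; it faces the robot within about 25 degrees
- table (a joint): tilt of the table, rad: 0 level, positive with the far edge raised so that the panel faces partly toward the robot; starts between 0.15 and 0.40. A stiff friction hinge, not moved by a light push; axle 64 mm above the bench
- spot (a point): centre of the red-ringed white spot (27 mm across, red dot in the middle) on the blue panel (80 x 76 mm) on the tilting table (100 x 96 mm); z is the panel's outward normal, y runs along the table's axle. The grey-ringed spot is not to be measured
- vial_clear: bystander: vial with blue cap, 26 mm wide, 50 mm tall; origin in its underside
- vial_red: bystander: brown vial with red cap, 20 mm wide, 36 mm tall; origin in its underside
- timer: bystander: white and red timer, 66 x 62 x 18 mm; origin in its underside. Above and behind it a fixed extraction hood hangs over the left part of the bench, x 0.52 to 0.80, y 0.13 to 0.45, its rim 0.65 m up at the front and 0.46 m at the back: swing past it with the arm drawn in
- petri_stack: bystander: two stacked petri dishes, 59 mm across, 31 mm tall; origin in the underside
- bottle_dye: bystander: bottle with orange cap, 52 mm wide, 98 mm tall; origin in its underside
There are look-alikes about, which are no part of the job. There is more than one size of the gauge; the one meant has the size given above.

How it is judged:
On the way:
1. the gauge is held still with its nose pointing down at the code, tip 35 to 100 mm from it, for a second (x of code in the frame of gauge_tip between -0.016 and 0.016 m and y of code in the frame of gauge_tip between -0.016 and 0.016 m and z of code in the frame of gauge_tip between -0.1 and -0.035 m and angle between gauge's own z axis and vertical below 0.26 rad and linear speed of gauge below 0.03 m/s and contact force between the fingers and gauge above 1 N), for 1 s.
At the end, for the whole second after the job is handed in: Gripper still holds the gauge, at rest; tip on the panel within 8 mm (each panel axis) of the red-ringed spot, gauge within 0.14 rad of square to the panel, nose in 2 to 10.5 mm, contact 0.5 to 9 N; spot moved under 4 mm, bystanders under 20 mm (x of gauge_tip in the frame of spot between -0.008 and 0.008 m and y of gauge_tip in the frame of spot between -0.008 and 0.008 m and z of gauge_tip in the frame of spot between -0.004 and 0.004 m and angle between the z axis of gauge and the z axis of spot, either way round below 0.14 rad and value of joint gauge_nose between 0.002 and 0.0105 m and contact force between gauge and stage between 0.5 and 9 N and contact force between the fingers and gauge above 1 N and linear speed of gauge below 0.02 m/s and distance of spot from where it was at the start of the episode below 0.004 m and distance of each of vial_clear, vial_red, timer, petri_stack, bottle_dye from where it was at the start of the episode below 0.02 m); the arm keeps its last pose, push and grip.
It fails at once if the gauge is pressed on the panel or its stand with more than 15 N (contact force between gauge and stage above 15 N).
It fails at once if the tilting table is moved (spot displaced by more than 5 mm) (distance of spot from where it was at the start of the episode above 0.005 m).
It fails at once if a bystander is shifted more than 25 mm (distance of any of vial_clear, vial_red, timer, petri_stack, bottle_dye from where it was at the start of the episode above 0.025 m).
It also fails if it takes over 48 s, if anything falls off the work surface, if the arm or the gripper's body presses on something with over 40 N, if the wrist force passes 120 N, or if a joint passes its speed limit or range.

## Working session

There is one attempt and no reset: what is moved stays moved. The work goes in short steps, Python scripts to look and compute and a shell command to move; the robot and the scene stay as the last step left them, time stands still between calls to the robot, and variables do not carry over. Pictures are saved under pics/ and viewed, at most 10 in all, crops included, and the job is handed in when it is done.

```bash
mkdir -p pics; ls
cat > h.py <<'E'
import numpy as np, cv2
from bench import env
def snap(n,tag):
    c=env.calibration(n); im,d=env.camera(n)
    np.savez(f'{tag}.npz',im=im,d=d,E=c['extrinsics'],K=[c['fx'],c['fy'],c['cx'],c['cy']])
    cv2.imwrite(f'pics/{tag}.png',im[:,:,::-1])
def world(tag):
    z=np.load(f'{tag}.npz'); fx,fy,cx,cy=z['K']; d=z['d']
    v,u=np.mgrid[:480,:640]
    P=np.stack([(u-cx)/fx*d,(v-cy)/fy*d,d,np.ones_like(d)],-1)
    W=P@np.linalg.inv(z['E']).T
    W=W[...,:3]; W[d==0]=np.nan
    return z['im'],W
E
python3 -c "
from h import *
snap('scene','sc0');snap('side','si0')
for n in('scene','side'):
  c=env.calibration(n);print(n,np.linalg.inv(c['extrinsics']).round(3)[:3],c['fx'])
print(env.get_obs())"
```

```text
pics
scene [[-0.739 -0.52   0.427 -0.049]
 [-0.673  0.586 -0.451  0.551]
 [-0.016 -0.621 -0.784  1.302]] 554.5351462759816
side [[-0.979 -0.073  0.192  0.356]
 [-0.205  0.321 -0.924  1.095]
 [ 0.006 -0.944 -0.33   0.565]] 490.3198183901834
{'clock': 0.1, 'qpos': array([ 9.19594199e-01,  3.13392053e-01,  1.49834242e+00, -1.45619183e-05,
        1.33102535e+00, -2.23387543e-01]), 'qd': array([-0.00105653, -0.00178384, -0.00311634,  0.0005169 , -0.00026273,
        0.00010798]), 'joint_efforts': array([ 4.03459897e-03, -4.12903261e+01, -2.60139567e+01, -9.40234941e-05,
        3.05790709e-03,  1.37627569e-05]), 'position': array([0.21767932, 0.47749277, 0.23080037]), 'eef_rot': array([-3.14045135e+00, -2.44778413e-04,  2.71378140e+00]), 'contact_force': array([-0.711344  ,  0.68112139, -0.42746784]), 'wrist_torque': array([-0.00096141, -0.03162572, -0.00172982]), 'finger_force': 0.0, 'gripper_width': 1.0020487405786391}
```

View pics/sc0.png

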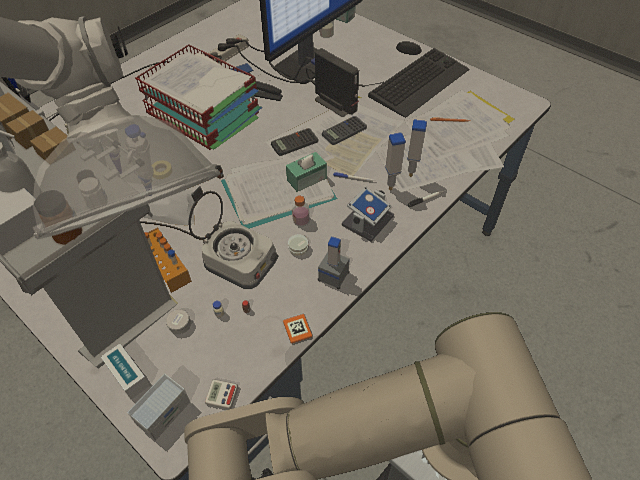

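View pics/si0.png

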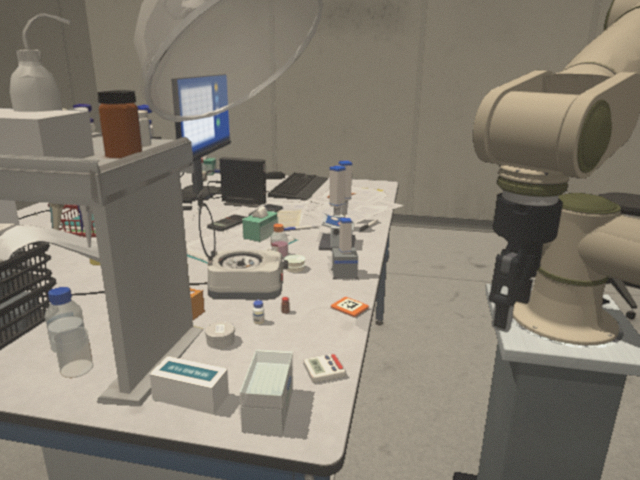

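The scene view shows the gauge in its dock at (334,260), the code card at (298,328), and the tilting table at (370,208) with two spots. The larger gauges at (396,160) and (418,140) are look-alikes. Next I'll measure these and view an enlarged crop.

```bash
cat > m.py <<'E'
from h import *
im,W=world('sc0')
a=im[165:350,270:410]; cv2.imwrite('pics/crop.png',cv2.resize(a[:,:,::-1],None,fx=3.2,fy=3.2,interpolation=cv2.INTER_CUBIC))
hsv=cv2.cvtColor(im,cv2.COLOR_RGB2HSV)
def reg(name,m,box):
    u0,v0,u1,v1=box; mm=np.zeros(m.shape,bool); mm[v0:v1,u0:u1]=m[v0:v1,u0:u1]
    P=W[mm]; P=P[~np.isnan(P[:,0])]
    print(name,len(P),np.median(P,0).round(4),P.min(0).round(3),P.max(0).round(3)); return P
H,S,V=hsv[...,0],hsv[...,1],hsv[...,2]
blue=(H>95)&(H<130)&(S>120)
org=(H>3)&(H<20)&(S>150)
P=reg('card',org,(280,312,318,348))
X=W[...,2]
sel=(X>0.007)&(X<0.014)
reg('cardtop',sel,(280,312,318,348))
print(cv2.minAreaRect((P[:,:2]*1000).astype(np.float32)))
P=reg('panel',blue,(345,185,395,225))
c=P.mean(0);u,s,vt=np.linalg.svd(P-c);n=vt[2]*np.sign(vt[2,2]);print('n',n,c,s/np.sqrt(len(P)),'rms')
print(cv2.minAreaRect((P[:,:2]*1000).astype(np.float32)))
P=reg('gaugetop',blue,(322,230,346,250))
P=reg('gtop',X>0.150,(318,230,350,280))
P=P[P[:,2]>0.155];print(len(P),P.mean(0),cv2.minAreaRect((P[:,:2]*1000).astype(np.float32)))
P=reg('docktop',(X>0.06)&(X<0.072),(312,240,355,290))
print(cv2.minAreaRect((P[:,:2]*1000).astype(np.float32)))
red=((H<8)|(H>172))&(S>110)
P=reg('red',red,(350,188,395,225))
for v,u in np.argwhere(red[188:225,350:395]): print((u+350,v+188),end='')
E
python3 m.py
```

```text
card 269 [0.477  0.0617 0.0105] [0.442 0.018 0.002] [0.53  0.098 0.019]
cardtop 445 [0.4851 0.0559 0.0108] [ 0.433 -0.003  0.007] [0.548 0.098 0.014]
((485.3954772949219, 58.46887969970703), (59.39773941040039, 72.59302520751953), 60.2431755065918)
panel 377 [ 0.5814 -0.3602  0.0766] [ 0.54  -0.4    0.061] [ 0.623 -0.319  0.092]
n [-0.2338952  -0.02382293  0.97196991] [ 0.58117241 -0.35856684  0.07618508] [0.02496035 0.02099073 0.00326322] rms
((581.9354248046875, -360.24072265625), (77.91531372070312, 77.24423217773438), 4.303493499755859)
gaugetop 85 [ 0.5268 -0.1323  0.1613] [ 0.511 -0.147  0.155] [ 0.541 -0.118  0.166]
gtop 114 [ 0.5256 -0.1327  0.1609] [ 0.509 -0.154  0.151] [ 0.546 -0.118  0.166]
104 [ 0.52653949 -0.1341441   0.16087057] ((527.5392456054688, -135.77806091308594), (28.246238708496094, 33.48660659790039), 25.775468826293945)
docktop 310 [ 0.5182 -0.124   0.0656] [ 0.489 -0.175  0.06 ] [ 0.563 -0.095  0.072]
((527.60693359375, -136.72109985351562), (65.857421875, 72.17569732666016), 13.286147117614746)
red 16 [ 0.5669 -0.3441  0.0733] [ 0.555 -0.359  0.069] [ 0.583 -0.333  0.077]
(np.int64(367), np.int64(207))(np.int64(368), np.int64(207))(np.int64(366), np.int64(208))(np.int64(373), np.int64(208))(np.int64(366), np.int64(209))(np.int64(366), np.int64(210))(np.int64(374), np.int64(210))(np.int64(366), np.int64(211))(np.int64(374), np.int64(211))(np.int64(367), np.int64(212))(np.int64(373), np.int64(212))(np.int64(374), np.int64(212))(np.int64(369), np.int64(213))(np.int64(370), np.int64(213))(np.int64(372), np.int64(213))(np.int64(373), np.int64(213))
```

View pics/crop.png

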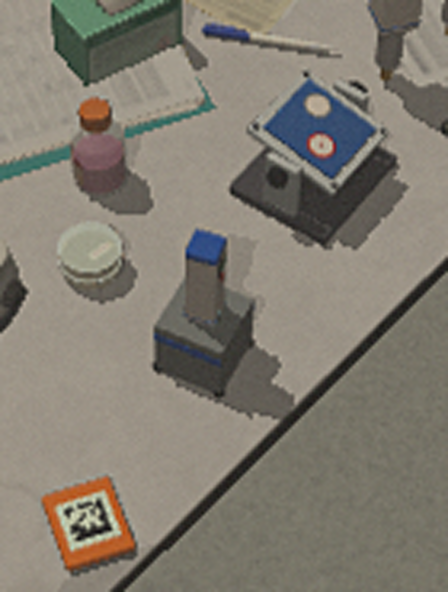

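```bash
R='x'; 
python3 -m pendant '[[0.05,-0.1,0.03,0,0,0],[0.14,-0.29,0.06,0,0,0],[0.24,-0.49,0.09,0,0,0],[0.35,-0.72,0.11,0,0,0],[0.47,-0.96,0.12,0,0,0]]' 1 && python3 -m pendant '[[0.1,-0.2,0.03,0,0,0],[0.2,-0.4,0.06,0,0,0],[0.3,-0.6,0.09,0,0,0],[0.4,-0.8,0.11,0,0,0],[0.47,-0.96,0.12,0,0,0]]' && python3 -m pendant '[[0.1,-0.2,0.03,0,0,0],[0.2,-0.4,0.06,0,0,0],[0.3,-0.6,0.09,0,0,0],[0.4,-0.8,0.11,0,0,0],[0.47,-0.96,0.12,0,0,0]]' && python3 -m pendant '[[0.1,-0.2,0.03,0,0,0],[0.2,-0.4,0.06,0,0,0],[0.3,-0.6,0.09,0,0,0],[0.4,-0.8,0.11,0,0,0],[0.47,-0.96,0.12,0,0,0]]' && python3 -m pendant '[[0,0,0,0,0,0],[0,0,0,0,0,0],[0,0,0,0,0,0]]'
python3 -c "
from h import *
print(env.get_obs()['qpos'])
snap('wrist','w1');c=env.calibration('wrist');print(np.linalg.inv(c['extrinsics']).round(4)[:3],c['fx'],c['cx'],c['cy'])"
```

```text
clock: 0.52
position: [0.2884, 0.3324, 0.2494]
eef_rot: [3.142, 0.0, 2.715]
contact_force: [1.2, 1.0, 0.0]
gripper_width: 0.996
finger_force: 0.0
clock: 0.93
position: [0.3596, 0.1877, 0.2675]
eef_rot: [3.142, 0.0, 2.713]
contact_force: [-0.7, 0.5, -0.9]
gripper_width: 0.999
finger_force: 0.0
clock: 1.35
position: [0.4301, 0.0435, 0.2854]
eef_rot: [-3.141, 0.0, 2.713]
contact_force: [0.4, -0.2, 0.5]
gripper_width: 0.999
finger_force: 0.0
clock: 1.77
position: [0.5005, -0.1006, 0.3032]
eef_rot: [-3.141, -0.0, 2.713]
contact_force: [0.6, 0.1, 0.1]
gripper_width: 1.0
finger_force: 0.0
clock: 2.02
position: [0.4995, -0.0979, 0.303]
eef_rot: [3.141, -0.001, 2.714]
contact_force: [0.4, -0.3, -0.3]
gripper_width: 1.002
finger_force: 0.0
[-4.24059582e-01  2.35778990e-01  1.41282962e+00  1.64557216e-04
  1.49392036e+00 -1.56716484e+00]
[[ 4.136e-01  8.708e-01  2.658e-01  4.311e-01]
 [ 9.104e-01 -3.954e-01 -1.214e-01 -6.650e-02]
 [-6.000e-04  2.922e-01 -9.563e-01  4.473e-01]] 371.64829954431775 320.4093184185562 236.4638598734919
```

View pics/w1.png

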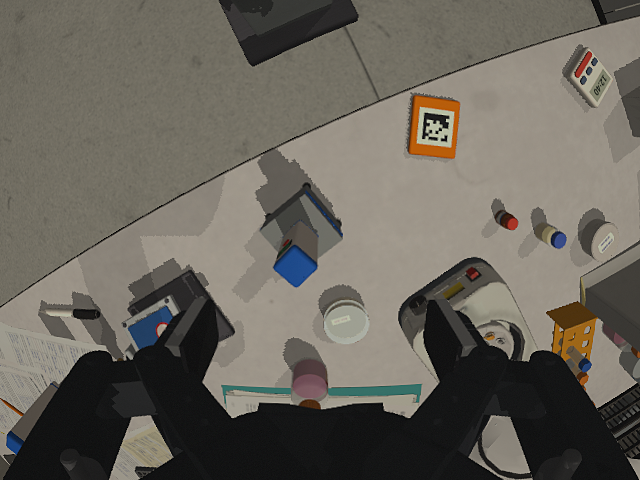

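The wrist view shows the gauge's blue top at (296,266), the code at (436,127) and part of the panel at (155,325). I'll measure the gauge top, its orientation and the code from this fisheye image.

```bash
cat >> h.py <<'E'
def fworld(tag):
    z=np.load(f'{tag}.npz'); f,_,cx,cy=z['K']; d=z['d'].astype(float)
    v,u=np.mgrid[:480,:640]; x,y=u-cx,v-cy; r=np.hypot(x,y)+1e-9; t=np.tan(np.minimum(r/f,1.5))/r
    P=np.stack([x*t*d,y*t*d,d,np.ones_like(d)],-1)
    W=(P@np.linalg.inv(z['E']).T)[...,:3]; W[d==0]=np.nan
    return z['im'],W
def reg(name,W,m,box):
    u0,v0,u1,v1=box; mm=np.zeros(m.shape,bool); mm[v0:v1,u0:u1]=m[v0:v1,u0:u1]
    P=W[mm]; P=P[~np.isnan(P[:,0])]
    print(name,len(P),'med',np.median(P,0).round(4),P.min(0).round(3),P.max(0).round(3),'rect',np.array(sum([list(np.atleast_1d(q)) for q in cv2.minAreaRect((P[:,:2]*1000).astype(np.float32))],[])).round(1)); return P
E
cat > m2.py <<'E'
from h import *
im,W=fworld('w1'); hsv=cv2.cvtColor(im,cv2.COLOR_RGB2HSV); H,S,V=cv2.split(hsv); X=W[...,2]
blue=(H>95)&(H<130)&(S>120)
P=reg('gtop',W,blue&(X>.155)&(X<.168),(260,230,335,300))
P=reg('docktop',W,(X>.06)&(X<.07),(250,180,350,270))
P=reg('card',W,(X>.007)&(X<.014),(400,85,470,170))
P=reg('code',W,(V<80)&(X>.005)&(X<.016),(418,105,455,150))
P=reg('orange',W,(H>3)&(H<20)&(S>150),(400,85,470,170))
P=reg('panel',W,blue&(X>.05)&(X<.1),(110,285,220,380))
E
python3 m2.py
```

```text
gtop 1065 med [ 0.5248 -0.1327  0.1616] [ 0.509 -0.151  0.155] [ 0.542 -0.117  0.164] rect [ 525.8 -133.4   28.1   27.9   22.3]
docktop 2057 med [ 0.5127 -0.1205  0.0664] [ 0.487 -0.172  0.06 ] [ 0.557 -0.095  0.07 ] rect [ 526.5 -133.6   65.    65.2   15.1]
card 2759 med [0.4838 0.0574 0.0116] [0.44  0.016 0.007] [0.528 0.101 0.014] rect [484.2  58.7  61.1  72.8  61.2]
code 323 med [0.4788 0.0603 0.0122] [0.464 0.038 0.01 ] [0.505 0.079 0.014] rect [484.4  58.9  31.3  31.4  61.7]
orange 1444 med [0.4816 0.0548 0.0112] [0.44  0.017 0.001] [0.528 0.099 0.015] rect [484.   58.4  59.7  71.4  61.8]
panel 859 med [ 0.554  -0.3679  0.0694] [ 0.54  -0.426  0.063] [ 0.583 -0.323  0.076] rect [ 560.6 -374.8   33.8  105.8    6.3]
```

```bash
python3 -m pendant '[[0.04,-0.05,-0.08,0,0,-0.018],[0.08,-0.1,-0.16,0,0,-0.036],[0.12,-0.15,-0.24,0,0,-0.054],[0.15,-0.2,-0.32,0,0,-0.072],[0.175,-0.233,-0.4,0,0,-0.09]]' 1 && python3 -m pendant '[[0,0,0,0,0,-0.015],[0,0,0,0,0,-0.03],[0,0,0,0,0,-0.03],[0,0,0,0,0,-0.03]]'
python3 -c "
from h import *
o=env.get_obs();print(o['position'],o['eef_rot'],o['qpos'])
snap('wrist','w2')
im,W=fworld('w2'); H,S,V=cv2.split(cv2.cvtColor(im,cv2.COLOR_RGB2HSV)); X=W[...,2]
blue=(H>95)&(H<130)&(S>120)
reg('gtop',W,blue&(X>.155)&(X<.168),(200,150,450,479))
reg('pan',W,blue&(X>.05)&(X<.11),(0,0,639,479))
"
```

```text
clock: 2.48
position: [0.5261, -0.1327, 0.2429]
eef_rot: [3.141, 0.0, 2.144]
contact_force: [1.2, 0.6, 0.9]
gripper_width: 1.003
finger_force: 0.0
clock: 2.82
position: [0.526, -0.1325, 0.2436]
eef_rot: [3.141, 0.0, 1.964]
contact_force: [1.2, -0.7, -0.3]
gripper_width: 1.001
finger_force: 0.0
[ 0.52599177 -0.13245362  0.2435667 ] [3.14131437e+00 2.01249950e-04 1.96367734e+00] [-4.62815893e-01  3.42643239e-01  1.42455752e+00  7.96942268e-05
  1.37405748e+00 -8.55712500e-01]
gtop 1785 med [ 0.5259 -0.1322  0.1616] [ 0.509 -0.15   0.156] [ 0.543 -0.116  0.164] rect [ 526.5 -133.1   27.8   27.6   21.8]
pan 1271 med [ 0.5728 -0.3258  0.0695] [ 0.488 -0.38   0.05 ] [0.842 0.175 0.087] rect [ 620.  -107.8  533.8  236.6   55.5]
```

View pics/w2.png

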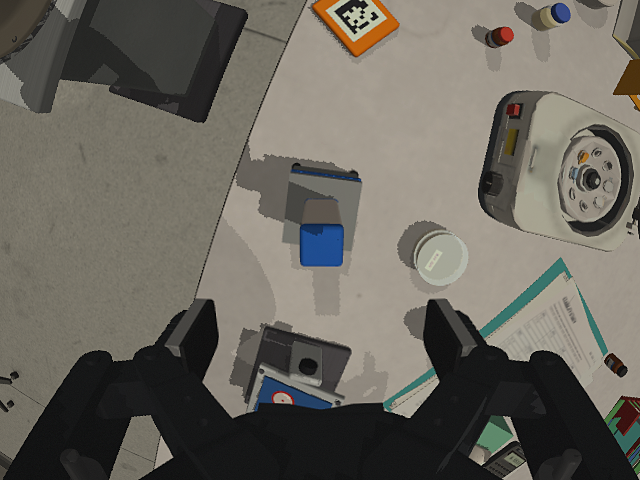

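The gauge top at (322,245) is square to the fingers and centred; the red spot is visible at (283,399). Next I'll descend and grip.

```bash
python3 -m pendant '[[0,-0.005,-0.18,0,0,0],[0,-0.005,-0.37,0,0,0],[0,-0.005,-0.56,0,0,0],[0,-0.005,-0.75,0,0,0],[0,-0.005,-0.917,0,0,0]]' 1 40 && python3 -m pendant '[[0,0,0,0,0,0],[0,0,0,0,0,0],[0,0,0,0,0,0],[0,0,0,0,0,0],[0,0,0,0,0,0]]' -1 40 && python3 -m pendant '[[0,0,0,0,0,0],[0,0,0,0,0,0],[0,0,0,0,0,0],[0,0,0,0,0,0],[0,0,0,0,0,0]]'
python3 - <<'E'
from h import *
im,W=fworld('w2'); H,S,V=cv2.split(cv2.cvtColor(im,cv2.COLOR_RGB2HSV)); X=W[...,2]
red=((H<8)|(H>172))&(S>110)
P=reg('red',W,red&(X>.05)&(X<.1),(260,385,306,405))
blue=(H>95)&(H<130)&(S>120)
P=reg('pan',W,(X>.05)&(X<.11)&blue,(250,365,350,410))
E
```

```text
clock: 3.28
position: [0.5257, -0.1335, 0.1044]
eef_rot: [-3.141, -0.0, 1.963]
contact_force: [0.8, -0.3, -0.2]
gripper_width: 0.998
finger_force: 0.0
clock: 3.7
position: [0.5269, -0.1343, 0.1075]
eef_rot: [3.139, 0.002, 1.96]
contact_force: [0.6, 0.3, 4.8]
gripper_width: 0.32
finger_force: 41.0
clock: 4.12
position: [0.5269, -0.1343, 0.1074]
eef_rot: [3.139, 0.002, 1.96]
contact_force: [-0.5, 1.0, 6.0]
gripper_width: 0.323
finger_force: 41.3
red 68 med [ 0.5648 -0.3368  0.073 ] [ 0.555 -0.354  0.069] [ 0.579 -0.331  0.077] rect [ 564.5 -340.1   25.5   17.    33.1]
pan 918 med [ 0.5697 -0.3295  0.0739] [ 0.54  -0.379  0.065] [ 0.616 -0.317  0.087] rect [ 579.7 -347.5   76.8   55.2    5.6]
```

```bash
python3 -m pendant '[[0,0,0.08,0,0,0],[0,0,0.2,0,0,0],[0,0,0.34,0,0,0],[0,0,0.48,0,0,0],[0,0,0.6,0,0,0]]' && python3 -m pendant '[[-0.02,0.1,0,0,0,0],[-0.05,0.24,0,0,0,0],[-0.08,0.38,0,0,0,0],[-0.11,0.52,0,0,0,0],[-0.14,0.64,0,0,0,0]]' && python3 -m pendant '[[-0.03,0.14,0,0,0,0],[-0.06,0.28,0,0,0,0],[-0.09,0.42,0,0,0,0],[-0.12,0.54,0,0,0,0],[-0.138,0.64,0,0,0,0]]' && python3 -m pendant '[[0,0,-0.03,0,0,0],[0,0,-0.09,0,0,0],[0,0,-0.15,0,0,0],[0,0,-0.2,0,0,0],[0,0,-0.2,0,0,0]]'
python3 - <<'E'
from h import *
o=env.get_obs();print(o['position'],o['eef_rot'],o['finger_force'],o['contact_force'])
snap('side','s3');snap('scene','c3');snap('wrist','w3')
a=cv2.imread('pics/s3.png')[200:360,250:470];b=cv2.imread('pics/c3.png')[215:375,230:450]
cv2.imwrite('pics/c3b.png',cv2.resize(np.vstack([a,b]),None,fx=1.8,fy=1.8,interpolation=cv2.INTER_CUBIC))
E
```

```text
clock: 4.53
position: [0.5261, -0.134, 0.1977]
eef_rot: [3.141, 0.001, 1.96]
contact_force: [0.2, 0.4, -0.7]
gripper_width: 0.319
finger_force: 40.4
clock: 4.95
position: [0.5041, -0.036, 0.1951]
eef_rot: [-3.141, -0.001, 1.96]
contact_force: [-0.3, 0.1, -1.4]
gripper_width: 0.326
finger_force: 40.5
clock: 5.37
position: [0.4831, 0.06, 0.1952]
eef_rot: [-3.141, -0.001, 1.961]
contact_force: [-0.7, 0.3, -1.2]
gripper_width: 0.329
finger_force: 40.5
clock: 5.78
position: [0.4835, 0.0575, 0.1635]
eef_rot: [-3.138, -0.002, 1.959]
contact_force: [-0.7, -0.4, -0.8]
gripper_width: 0.323
finger_force: 40.5
[0.48347442 0.05747794 0.16351719] [-3.13825982e+00 -1.78142918e-03  1.95880475e+00] 40.455665588378906 [-0.6647056  -0.40555834 -0.7723633 ]
```

View pics/c3b.png

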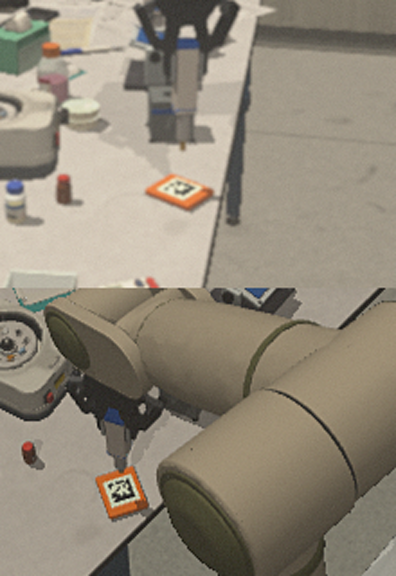

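View pics/w3.png

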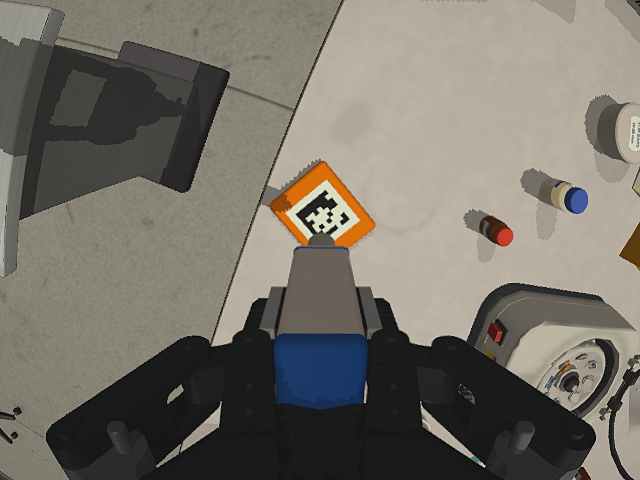

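The images show the gauge upright in the grip with its nose over the code (side view nose at about (182,145), wrist view (321,240)). Now I'll hold for more than 2 s and check the gauge's tilt in the hand.

```bash
Z='';for i in 1; do :; done
python3 -m pendant '[[0.005,0.007,0,0,0,0],[0.005,0.007,0,0,0,0],[0.005,0.007,0,0,0,0],[0.005,0.007,0,0,0,0],[0.005,0.007,0,0,0,0]]' >/dev/null && python3 -m pendant '[[0,0,0,0,0,0],[0,0,0,0,0,0],[0,0,0,0,0,0],[0,0,0,0,0,0],[0,0,0,0,0,0]]' >/dev/null && python3 -m pendant '[[0,0,0,0,0,0],[0,0,0,0,0,0],[0,0,0,0,0,0],[0,0,0,0,0,0],[0,0,0,0,0,0]]' >/dev/null && python3 -m pendant '[[0,0,0,0,0,0],[0,0,0,0,0,0],[0,0,0,0,0,0],[0,0,0,0,0,0],[0,0,0,0,0,0]]' >/dev/null && python3 -m pendant '[[0,0,0,0,0,0],[0,0,0,0,0,0],[0,0,0,0,0,0],[0,0,0,0,0,0],[0,0,0,0,0,0]]' >/dev/null && python3 -m pendant '[[0,0,0,0,0,0],[0,0,0,0,0,0],[0,0,0,0,0,0],[0,0,0,0,0,0],[0,0,0,0,0,0]]'
cat > m3.py <<'E'
from h import *
from scipy.spatial.transform import Rotation as Ro
p=np.array([.48347,.05748,.16352]); R=Ro.from_euler('xyz',[-3.13826,-.00178,1.9588]).as_matrix()
im,W=fworld('w3'); H,S,V=cv2.split(cv2.cvtColor(im,cv2.COLOR_RGB2HSV))
T=(W-p)@R   # tool frame
def st(n,P):
    P=P[~np.isnan(P[:,0])]; c=np.median(P,0)
    P=P[np.linalg.norm(P-c,axis=1)<.06]; c=P.mean(0); s,vt=np.linalg.svd(P-c)[1:]; print(n,len(P),'mm',(c*1e3).round(1),'n',vt[2].round(3),'rms',(s/np.sqrt(len(P))*1e3).round(2))
st('body',T[258:330,303:342].reshape(-1,3))
blue=(H>95)&(H<130)&(S>120)
m=np.zeros_like(blue);m[350:402,280:360]=blue[350:402,280:360]
st('top',T[m])
for v in (234,237,240,243,246): 
    q=T[v,310:334]*1e3; print(v, np.nanmin(q,0).round(1),np.nanmax(q,0).round(1), q[11].round(1))
E
python3 m3.py
```

```text
clock: 8.43
position: [0.4851, 0.059, 0.1657]
eef_rot: [-3.142, -0.0, 1.96]
contact_force: [0.4, -0.7, -1.7]
gripper_width: 0.323
finger_force: 40.5
body 2798 mm [ 14.2   1.  -18.7] n [-1.    -0.003  0.001] rms [18.32  4.28  0.3 ]
top 4135 mm [  3.2   0.  -56.1] n [-0.002 -0.005 -1.   ] rms [6.99 5.96 0.52]
234 [-14.8  -8.   73.2] [  9.   11.1 152.3] [ 8.8  0.9 73.8]
237 [-17.4  -8.1  66.3] [  9.2  11.2 152.1] [ 9.2  0.9 66.3]
240 [ 5.4 -5.8 59.2] [ 9.6  8.3 72.4] [ 9.6  0.8 59.2]
243 [ 4.7 -5.7 55.3] [ 9.1  8.2 68.7] [ 9.   0.8 55.5]
246 [13.9 -4.9 33.8] [14.5  6.9 35.6] [14.4  0.8 34.2]
```

```bash
python3 -m pendant '[[0,-0.1,0.12,0,0,-0.0195],[0,-0.28,0.25,0,0,-0.039],[0,-0.48,0.38,0,0,-0.059],[0,-0.69,0.48,0,0,-0.079],[0,-0.9,0.54,0,0,-0.0985]]' && python3 -m pendant '[[0,-0.18,0,0,0,-0.0197],[0,-0.36,0,0,0,-0.0394],[0,-0.54,0,0,0,-0.0591],[0,-0.72,0,0,0,-0.0788],[0,-0.9,0,0,0,-0.0985]]' && python3 -m pendant '[[0.01,-0.2,0,0,0,-0.0197],[0.02,-0.4,0,0,0,-0.0394],[0.03,-0.6,0,0,0,-0.0591],[0.03,-0.78,0,0,0,-0.0788],[0.03,-0.9,0,0,0,-0.0985]]' && python3 -m pendant '[[0,0,0,0,0,0],[0,0,0,0,0,0],[0,0,0,0,0,0]]'
python3 - <<'E'
from h import *
o=env.get_obs();print(o['position'],o['eef_rot'],o['qpos'],o['finger_force'])
snap('wrist','w4')
E
```

```text
clock: 8.85
position: [0.4853, -0.0774, 0.2487]
eef_rot: [3.139, 0.0, 1.335]
contact_force: [0.2, -0.0, -0.9]
gripper_width: 0.323
finger_force: 40.4
clock: 9.27
position: [0.4849, -0.2123, 0.2467]
eef_rot: [-3.142, -0.0, 0.716]
contact_force: [0.9, 0.3, -1.7]
gripper_width: 0.322
finger_force: 40.4
clock: 9.68
position: [0.4892, -0.3484, 0.2463]
eef_rot: [3.142, 0.0, 0.096]
contact_force: [-0.2, 0.4, -1.0]
gripper_width: 0.325
finger_force: 40.4
clock: 9.93
position: [0.4897, -0.3452, 0.2467]
eef_rot: [-3.141, 0.0, 0.106]
contact_force: [-0.1, 0.3, -1.1]
gripper_width: 0.324
finger_force: 40.4
[ 0.48967161 -0.34524282  0.24665927] [-3.14105114e+00  1.27622465e-04  1.05659894e-01] [-8.09557538e-01  4.70243006e-01  1.23158481e+00  2.30915545e-04
  1.44027189e+00  6.55548817e-01] 40.375887751579285
```

View pics/w4.png

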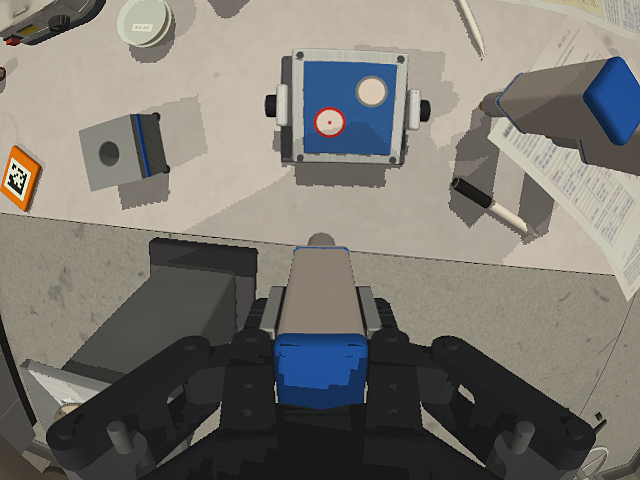

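Clear view: the red-ringed spot is at (330,122) and the grey-ringed one at (372,91). The large look-alike gauges stand at right, and the dock is empty. Next comes the panel plane, the spot, and the required shift.

```bash
cat > m4.py <<'E'
from h import *
from scipy.spatial.transform import Rotation as Ro
import sys
def plane(W,m):
    P=W[m];P=P[~np.isnan(P[:,0])]
    for _ in range(6):
        c=P.mean(0);n=np.linalg.svd(P-c,full_matrices=False)[2][2];n*=np.sign(n[2]);r=(P-c)@n;P=P[abs(r)<max(.001,2*r.std())]
    print(len(P),'c',c.round(4),'n',n.round(4),'tilt',np.arccos(n[2]).round(3),'yaw deg',np.degrees(np.arctan2(-n[1],-n[0])).round(2),'std',r.std());return c,n
for tag,f,box,sp in (('w4',fworld,(295,55,405,158),(312,105,350,140)),('sc0',world,(345,185,395,225),(362,202,379,216))):
    im,W=f(tag);H,S,V=cv2.split(cv2.cvtColor(im,cv2.COLOR_RGB2HSV));X=W[...,2]
    m=np.zeros(H.shape,bool);m[box[1]:box[3],box[0]:box[2]]=True
    b=m&(H>95)&(H<130)&(S>120); c,n=plane(W,b); reg('panel',W,b,box)
    s=np.zeros(H.shape,bool);s[sp[1]:sp[3],sp[0]:sp[2]]=True
    red=s&((H<8)|(H>172))&(S>90); P=W[red]; (u,v),(w,h),a=cv2.minAreaRect(np.argwhere(red)[:,::-1].astype(np.float32))
    print('ring px',u,v,w,h); uu,vv=int(round(u)),int(round(v)); print('spot W',np.nanmean(W[vv-2:vv+3,uu-2:uu+3].reshape(-1,3),0).round(4)); reg('ring',W,red,sp)
E
python3 m4.py
```

```text
5655 c [ 0.5814 -0.3583  0.0764] n [-0.244  -0.0222  0.9695] tilt 0.248 yaw deg 5.2 std 0.0005832221365468591
panel 6426 med [ 0.5824 -0.3586  0.0766] [ 0.539 -0.4    0.064] [ 0.622 -0.318  0.088] rect [ 580.9 -359.4   77.3   75.2    5.3]
ring px 329.0 122.0 30.0 30.0
spot W [ 0.5675 -0.3441  0.0742]
ring 251 med [ 0.5677 -0.3441  0.0739] [ 0.555 -0.357  0.069] [ 0.58  -0.331  0.078] rect [ 567.4 -344.2   25.7   25.4    5.9]
334 c [ 0.581  -0.3579  0.0761] n [-0.2316 -0.0204  0.9726] tilt 0.235 yaw deg 5.03 std 0.002569860507861965
panel 377 med [ 0.5814 -0.3602  0.0766] [ 0.54  -0.4    0.061] [ 0.623 -0.319  0.092] rect [ 581.9 -360.2   77.9   77.2    4.3]
ring px 370.0 210.0 6.0 8.0
spot W [ 0.5686 -0.3458  0.0743]
ring 19 med [ 0.5676 -0.3447  0.073 ] [ 0.555 -0.36   0.069] [ 0.583 -0.333  0.077] rect [ 569.4 -346.9   23.8   24.4   38.2]
```

```bash
python3 -m pendant '[[0.06,0,-0.06,0.0009,-0.01,0],[0.14,-0.005,-0.15,0.0018,-0.02,0],[0.22,-0.01,-0.25,0.0027,-0.03,0],[0.29,-0.013,-0.33,0.0035,-0.0393,0],[0.323,-0.013,-0.376,0.0035,-0.0393,0]]' && python3 -m pendant '[[0,0,0,0,0,0],[0,0,0,0,0,0],[0,0,0,0,0,0],[0,0,0,0,0,0],[0,0,0,0,0,0]]'
cat > f.py <<'E'
from h import *
from scipy.spatial.transform import Rotation as Ro
n=np.array([-.244,-.0222,.9695]);s=np.array([.5677,-.3444,.0730])
o=env.get_obs();R=Ro.from_euler('xyz',o['eef_rot']).as_matrix()
tip=o['position']+R[:,2]*.096-s
y=np.cross(n,[1,0,0]);y/=np.linalg.norm(y);x=np.cross(y,n)
print('tip rel spot mm: n',(tip@n*1e3).round(1),'x',(tip@x*1e3).round(1),'y',(tip@y*1e3).round(1),'ang',np.arccos(-R[:,2]@n).round(4),'F.n',(o['contact_force']@n).round(2),o['contact_force'],'grip',o['finger_force'])
E
python3 f.py
python3 - <<'E'
from h import *
snap('side','s5');snap('wrist','w5')
a=cv2.imread('pics/s5.png')[170:290,280:440];b=cv2.imread('pics/w5.png')[60:300,160:480]
cv2.imwrite('pics/c5.png',np.vstack([cv2.resize(a,(400,300),interpolation=cv2.INTER_CUBIC),cv2.resize(b,(400,300))]))
E
```

```text
clock: 10.4
position: [0.5378, -0.3467, 0.1889]
eef_rot: [3.14, -0.248, 0.104]
contact_force: [-0.3, 0.2, -1.5]
gripper_width: 0.324
finger_force: 40.4
clock: 10.82
position: [0.5382, -0.348, 0.1911]
eef_rot: [3.137, -0.248, 0.104]
contact_force: [-0.1, -0.6, -0.8]
gripper_width: 0.32
finger_force: 40.4
tip rel spot mm: n 25.8 x 0.3 y -1.0 ang 0.0066 F.n -0.75 [-0.08916518 -0.55373905 -0.80709098] grip 40.40513098239899
```

View pics/c5.png

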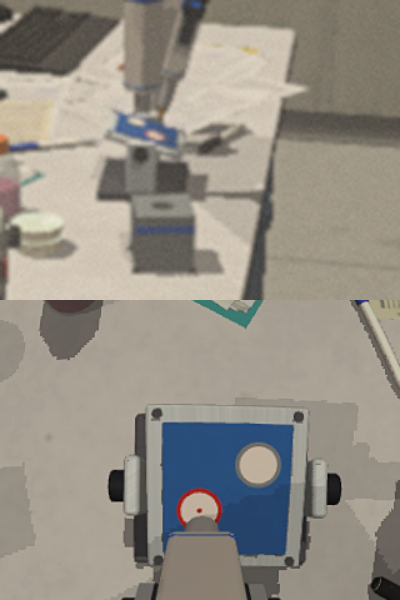

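The crop shows the gauge square over the panel, with the nose lined up on the red spot. Next I'll approach along the normal.

```bash
python3 -m pendant '[[0.007,0.0006,-0.026,0,0,0],[0.013,0.0012,-0.052,0,0,0],[0.02,0.0018,-0.078,0,0,0],[0.026,0.0024,-0.104,0,0,0],[0.031,0.0028,-0.123,0,0,0]]' >/dev/null && python3 -m pendant '[[0,0,0,0,0,0],[0,0,0,0,0,0],[0,0,0,0,0,0]]' >/dev/null; python3 f.py; for i in 1; do python3 -m pendant '[[0.0016,0,-0.0065,0,0,0],[0.0032,0,-0.013,0,0,0],[0.005,0.0005,-0.0194,0,0,0],[0.005,0.0005,-0.0194,0,0,0],[0.005,0.0005,-0.0194,0,0,0]]' >/dev/null; python3 f.py; done; python3 -m pendant '[[0.0016,0,-0.0065,0,0,0],[0.0032,0,-0.013,0,0,0],[0.0032,0,-0.013,0,0,0],[0.0032,0,-0.013,0,0,0],[0.0032,0,-0.013,0,0,0]]' >/dev/null; python3 f.py;python3 -m pendant '[[0,0,0,0,0,0],[0,0,0,0,0,0],[0,0,0,0,0,0]]' >/dev/null; python3 f.py
```

```text
tip rel spot mm: n 6.2 x 0.1 y -1.0 ang 0.0065 F.n -1.3 [-0.08115781  0.09775848 -1.35751631] grip 40.4044371843338
tip rel spot mm: n 3.0 x -0.0 y -0.8 ang 0.0064 F.n -0.29 [-0.70858825 -0.43313743 -0.48456118] grip 40.404072403907776
tip rel spot mm: n 1.1 x -0.0 y -0.9 ang 0.0064 F.n -1.29 [-0.39585145  1.1210518  -1.40094749] grip 40.4049950838089
tip rel spot mm: n 1.1 x -0.0 y -0.9 ang 0.0064 F.n -1.95 [-0.42893965 -0.71379756 -2.13209975] grip 40.40461778640747
```

```bash
for k in 1; do python3 -m pendant '[[0.0016,0,-0.0065,0,0,0],[0.0032,0,-0.013,0,0,0],[0.0032,0,-0.013,0,0,0],[0.0032,0,-0.013,0,0,0]]' >/dev/null; python3 f.py; python3 -m pendant '[[0,0,0,0,0,0]]' >/dev/null; python3 f.py; done;  python3 -m pendant '[[0.0016,0,-0.0065,0,0,0],[0.0032,0,-0.013,0,0,0],[0.0032,0,-0.013,0,0,0],[0.0032,0,-0.013,0,0,0]]' >/dev/null; python3 f.py; python3 -m pendant '[[0,0,0,0,0,0]]' >/dev/null; python3 f.py; python3 -m pendant '[[0,0,0,0,0,0]]' >/dev/null; python3 f.py
```

```text
tip rel spot mm: n -0.9 x 0.1 y -1.0 ang 0.0065 F.n -0.35 [-0.39178751  0.62791334 -0.44958707] grip 40.53820252418518
tip rel spot mm: n -0.8 x 0.0 y -1.0 ang 0.0065 F.n 0.48 [-0.57455076 -0.34252618  0.33929836] grip 40.54123342037201
tip rel spot mm: n -2.9 x 0.0 y -1.1 ang 0.0064 F.n 1.43 [-0.55209042 -0.176597    1.3369039 ] grip 40.64094543457031
tip rel spot mm: n -2.9 x 0.0 y -1.0 ang 0.0064 F.n 0.46 [ 0.65332885 -0.00483128  0.63763519] grip 40.642075538635254
tip rel spot mm: n -2.9 x 0.0 y -1.0 ang 0.0064 F.n 0.5 [0.27118649 0.09502481 0.58600526] grip 40.64538538455963
```

```bash
python3 -m pendant '[[0.0016,0,-0.0065,0,0,0],[0.0032,0,-0.013,0,0,0],[0.005,0.0005,-0.0194,0,0,0],[0.005,0.0005,-0.0194,0,0,0],[0.005,0.0005,-0.0194,0,0,0]]' >/dev/null; python3 f.py; for i in 1 2 3 4 5; do python3 -m pendant '[[0,0,0,0,0,0]]' >/dev/null; python3 f.py; done
python3 - <<'E'
from h import *
snap('wrist','w6')
im,W=fworld('w6');H,S,V=cv2.split(cv2.cvtColor(im,cv2.COLOR_RGB2HSV));X=W[...,2]
b=(H>95)&(H<130)&(S>120); reg('panel',W,b&(X>.055)&(X<.1),(200,60,450,300))
cv2.imwrite('pics/c6.png',cv2.resize(cv2.imread('pics/w6.png')[60:400,160:480],None,fx=1.7,fy=1.7))
E
```

```text
tip rel spot mm: n -5.9 x 0.0 y -1.1 ang 0.0064 F.n 2.53 [-0.42285812 -0.04827333  2.50574437] grip 40.788554549217224
tip rel spot mm: n -5.9 x 0.0 y -1.0 ang 0.0064 F.n 1.78 [-0.80947807  0.12267846  1.63647822] grip 40.79156756401062
tip rel spot mm: n -5.9 x 0.0 y -1.1 ang 0.0064 F.n 2.65 [-0.72742335 -0.22493139  2.54683077] grip 40.794475078582764
tip rel spot mm: n -5.9 x 0.0 y -1.0 ang 0.0065 F.n 1.95 [-0.53382    -0.66085062  1.86444587] grip 40.797606110572815
tip rel spot mm: n -6.0 x -0.0 y -1.1 ang 0.0064 F.n 2.48 [-0.24902058  0.08679078  2.49541273] grip 40.80067813396454
tip rel spot mm: n -5.9 x 0.0 y -1.0 ang 0.0064 F.n 1.21 [0.09284646 0.72619222 1.29167477] grip 40.80364465713501
panel 9005 med [ 0.5881 -0.3607  0.0783] [ 0.54  -0.429  0.065] [ 0.623 -0.291  0.088] rect [ 581.4 -359.2   76.7  138.7    4.9]
```

View pics/c6.png

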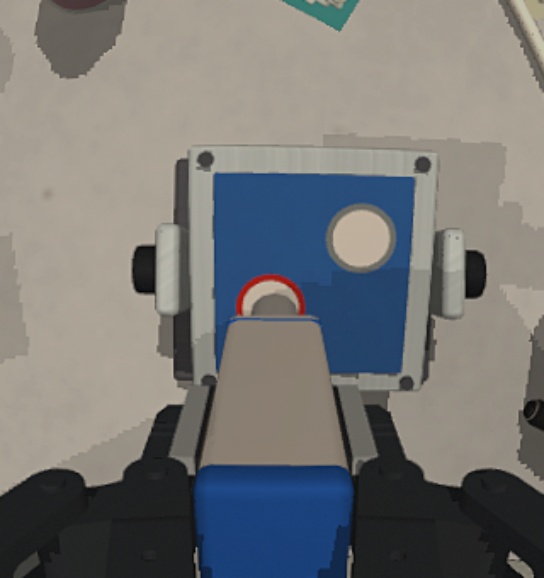

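The nose sits inside the red ring (crop (277,305), about 2 mm off centre). The push is about 3.3 N, so the nose is roughly half-way in. I'm handing in.

```bash
python3 -c "
from bench import env
print(env.finish_job())"
```

```text
the job is handed in; nothing more can be done
None
```

I held the gauge still over the code for over 2 s and then pressed it square on the red-ringed spot. By my measurements the tip is about 2 mm off centre with a push of about 3.3 N, so the nose is about half-way in; the job is handed in with the gauge still gripped, but no verdict came back.

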